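# Hold a flask down in a sprung leak-test cradle

## Robot

A 6-joint arm with a two-finger parallel gripper is mounted at the origin on a cart in front of the work surface, level with it; the furniture and walls round the work are solid. World frame = base frame: x ahead of the robot, y to its left, z up, the work surface at z = 0. Lengths are in m, angles in rad, forces in N, time in s.
With the tool pointing down it reaches from about 0.3 to 0.875 m from the base axis. Payload 6.4 kg.
Tool frame: the origin (TCP) lies at the very end of the fingers, on their centre line; the grasp point (between the pads) lies 19 mm behind it; z points along the fingers, y is the line along which they close (so a half turn about z gives the same grasp; the last joint's range is limited). The gripper opens to 85 mm and grips with 20 to 120 N. Pads are 22 mm wide; open, the fingers measure 114 mm over their backs; the gripper's body (76 mm by 85 mm) begins 54 mm behind the grasp point. The pads swing forward as they close: fully open they stand 13 mm farther back than shut.
Start: joints at [-1.543, 0.181, 1.607, -0, 1.354, -0.206], TCP at [0.133, -0.559, 0.197] pointing down, gripper open.
Joint ranges: [-2.99, 2.99], [-0.89, 2.07], [0.3, 2.58], [-1.14, 4.28], [0, 2.63], [-3.12, 3.12]. Speed limits (rad/s): [2.57, 2.57, 3.01, 3.14, 3.14, 3.14].

## Interface

Orientations are given as a unit quaternion [w, x, y, z].
In Python, from bench import ctrl gives the robot as it stands.
- The arm moves only by the tool jog_arm, never from a script. Its argument "series" is a list that holds one entry, the list of rows, each a list of 7 numbers: the shift along the tool's x, y, z in mm, then the turn, a rotation vector about the tool's x, y, z in rad, then the finger opening in mm, from 0 to 85.4. In form: [[[tx, ty, tz, rx, ry, rz, gripper], ...]]. A call has exactly 10 rows; each row shifts and turns the commanded pose from where the row before left it, along the tool's axes as they then stand; what a row does not reach is not made up. A row lasts 1/10 s, in which the tool goes at most 50 mm and 8.59 degrees, less where a joint would pass 70% of its speed; a pose out of reach is approached as far as the arm can. A call with a gripper value outside its range is refused whole. The fingers move at their own pace and stop on an object; the grip force is fixed at half the most. Time passes only in rows, so rows that do not move let the fingers close, or fill a call up. It gives the time, the measured TCP pose, the force, the opening and the grip force at its end, in the units of the state.
- ctrl.get_obs(): the state, without advancing time (a new reading comes with each control period).
- ctrl.camera(name): name is "scene" or "top"; returns a dict with "frame" (420x560x3 uint8, blue, green, red), "z_map" (420x560 float32, m along the optical axis (not along the pixel's ray), 0 where there is no reading), "fx", "fy", "cx", "cy" (pixels), "xyz" and "rotation" of the camera in the world. Camera axes: x right, y down, z forward; pixel columns grow to the right and rows downward; lengths in m; the calibration is good to about 2 mm. A picture is of the moment at which its call begins.
- ctrl.hand_in(): hands the job in; it is judged then, once.
The state is a dict: "time_s": time; "q": joint angles; "dq": joint speeds; "joint_efforts": joint torques, N m; "eef_pos": TCP position; "eef_rot": TCP orientation; "wrist_force": force on the tool from outside, world axes, zero at the start; "torque": the same for the moment, N m; "opening": opening from 0.0 (shut) to 1.0 (fully open); "grasp_force": force on a finger pad.
Only numpy, scipy, OpenCV 4.12 (cv2) and the standard library are available. Lean on these libraries where they do the work, as an engineer would, in place of code of your own. Each camera call takes 0.05 s, during which the arm holds its last target. There are 200 camera calls.

## Task

Put the green-capped steel flask on leak test: stand it upright, base down, in the orange sprung ring cradle of the blue test stand, then press it straight down with the gripper until the cradle is fully down on its stop. Finish while still holding it down like that, with the gripper touching only the flask and not the cradle or stand; leave the black-capped flask and the loose things around alone.

Things in the scene. Friction and masses are not known exactly. Their poses are not given: they have to be found in the camera images.
- flask: The flask to test: round steel flask with green cap and green band, 122 mm tall, about 0.25 kg, standing upright. Origin: centre of its underside, z up along its axis. Body 60 mm diameter up to 70 mm, shoulder narrowing to a 25 mm neck at 86-96 mm, ribbed cap 32 mm diameter from 96 to 122 mm (grip it there from above).
- spare_flask: The other flask, same shape and size but with black cap and black band; standing upright, origin at the centre of its underside. To be left where it is.
- stand: Leak-test stand, fixed to the table: blue round base plate 116 mm diameter, 12 mm high, on it a round aluminium spring housing 52 mm diameter whose top (the cradle's stop) is 36 mm above the table, and over it the orange cradle. Origin: centre of the plate's underside.
- cradle_seat (a point): Centre of the inner floor of the orange cradle, where the flask's underside rests; it moves with the cradle: 62 mm above the table when up, 42 mm when fully down. The cradle is a round cup: bore 66 mm, flaring to about 77 mm at the rim; floor to rim 30 mm; outside 76 mm, 87 mm at the rim.
- cradle (a joint): How far the cradle is pressed down, in m: 0 up, 0.020 fully down on its stop. Straight vertical slide with a return spring, preload 8 N rising by 0.4 N per mm to 16 N; with the flask standing in it it stays up, and about 11 to 13 N more push on the flask takes it to the stop. It springs up when let go.
- glue_pack: Small white squeeze bottle with red cap, 24 x 34 x 78 mm, standing; origin at the centre of its underside. Bystander.
- tape_roll: Small black tape roll, 55 mm diameter, 19 mm high, lying flat; origin at the centre of its underside. Bystander.
- marker: Black and red marker pen, 126 mm long, 13 mm thick, lying; origin under its middle. Bystander.

How it is judged:
On the way, in this order (a step that is already met when the one before it is completed fails the run):
1. the green-capped flask is lifted off the table (height (world z) of flask above 0.03 m), for 0.1 s.
2. the flask stands upright on the floor of the ring cradle (horizontal distance between flask and cradle_seat below 0.006 m and z of flask in the frame of cradle_seat below 0.004 m and angle between flask's own z axis and vertical below 0.1 rad), for 0.04 s.
3. the flask is pressed down so that the cradle is on its stop (all of step 2 and value of joint cradle above 0.017 m), for 0.3 s.
At the end, for the whole second after the job is handed in: The green-capped flask stands upright (0.1 rad) on the cradle floor (centred to 6 mm, within 4 mm of it), still, the cradle at least 17 of 20 mm down; the fingers press the flask (over 3 N, flask on cradle over 8 N) and the robot touches neither cradle nor stand (all of step 3 and contact force between the fingers and flask above 3 N and contact force between flask and stand above 8 N and contact force between each of the fingers, the arm and stand below 1 N and linear speed of flask below 0.02 m/s); the arm keeps its last pose, push and grip.
It fails at once if the black-capped flask is pushed away or knocked over (distance of spare_flask from where it was at the start of the episode above 0.03 m or angle between spare_flask's own z axis and vertical above 0.4 rad).
It fails at once if the glue bottle is pushed away or knocked over (distance of glue_pack from where it was at the start of the episode above 0.03 m or angle between glue_pack's own z axis and vertical above 0.4 rad).
It fails at once if the tape roll is pushed away or knocked over (distance of tape_roll from where it was at the start of the episode above 0.03 m).
It fails at once if the marker pen is pushed away or knocked over (distance of marker from where it was at the start of the episode above 0.03 m).
It also fails if it takes over 45 s, if anything falls off the work surface, if the arm or the gripper's body presses on something with over 40 N, if the wrist force passes 120 N, or if a joint passes its speed limit or range.

## Working session

There is one attempt and no reset: what is moved stays moved. The work goes in short steps, Python scripts to look and compute and a tool call to move; the robot and the scene stay as the last step left them, time stands still between calls to the robot, and variables do not carry over. Pictures are saved under pics/ and viewed, at most 10 in all, crops included, and the job is handed in when it is done.

Besides the shell and the picture viewer there is one more tool, called as name([rows], argument=value, ...), one row to a line, values as JSON. jog_arm: Moves the arm, as the interface text tells. Its arguments: {"type":"object","properties":{"series":{"type":"array"}},"required":["series"]}

```bash
mkdir -p pics; cat > h.py <<'E'
import numpy as np, cv2
from bench import ctrl
def shot(n,tag):
    c=ctrl.camera(n); cv2.imwrite(f'pics/{tag}.png',c['frame']); np.savez(f'pics/{tag}.npz',**{k:np.asarray(v) for k,v in c.items()}); return c
def R(c):
    r=np.asarray(c['rotation'],float)
    if r.size==9: return r.reshape(3,3)
    from scipy.spatial.transform import Rotation as Q
    return Q.from_quat([r[1],r[2],r[3],r[0]]).as_matrix()
def cloud(c):
    z=c['z_map'];v,u=np.indices(z.shape)
    p=np.stack([(u-c['cx'])/c['fx']*z,(v-c['cy'])/c['fy']*z,z],-1)
    return p@R(c).T+np.asarray(c['xyz'])
E
python3 - <<'E'
from h import *
a=shot('scene','s1');b=shot('top','t1')
for c in(a,b): print(c['fx'],c['cx'],c['cy'],c['xyz'],c['rotation'])
cv2.imwrite('pics/both.png',cv2.resize(np.vstack([a['frame'],b['frame']])[:, :],(400,600))) 
o=ctrl.get_obs();print(o)
E
```

```text
460.64353308101227 275.9110156044446 210.00704768931632 [ 0.18452005 -0.53742024  0.86671546] [-0.31246578  0.89028134 -0.30936616  0.11856162]
421.6243101187102 285.75468553859235 207.865646581396 [ 0.50986001 -0.03046252  1.08851507] [ 0.03724644 -0.70076362  0.71151726 -0.03586423]
{'time_s': 0.1, 'q': array([-1.54330745e+00,  1.81477621e-01,  1.60790884e+00, -2.92322861e-05,
        1.35378637e+00, -2.06281512e-01]), 'dq': array([ 0.0013184 , -0.00081635, -0.00316514,  0.00037965,  0.00066019,
        0.00063646]), 'joint_efforts': array([ 3.72230334e-04, -4.45879519e+01, -3.52235162e+01, -2.47075832e-04,
        4.17892355e-03,  2.39457870e-05]), 'eef_pos': array([ 0.13319897, -0.55879557,  0.19606776]), 'eef_rot': array([-7.88206792e-04,  9.93176021e-01,  1.16622326e-01,  5.63230381e-05]), 'wrist_force': array([0.74548414, 0.17675047, 0.21464082]), 'torque': array([0.03426526, 0.01500249, 0.04051905]), 'grasp_force': 0.0, 'opening': 0.9961230199253231}
```

View pics/s1.png

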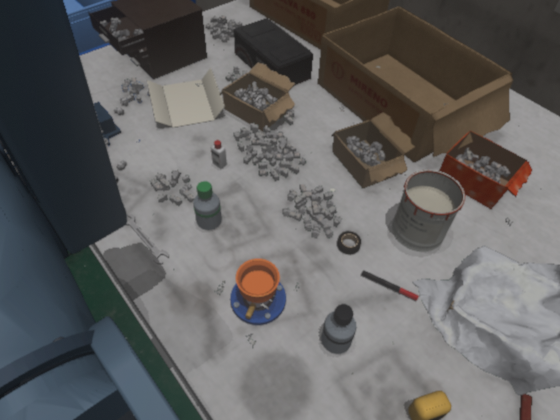

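View pics/t1.png

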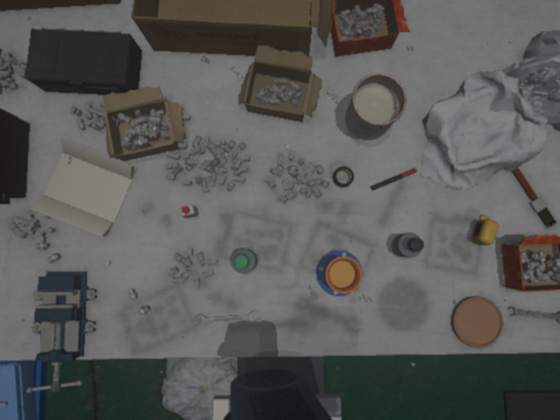

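The scene view shows the green-capped flask at (207,205), the cradle at (258,280), the black-capped flask at (340,328) and the glue at (218,153). In the top view they are at (243,261), (341,273), (408,244) and (189,211). The tape is at (343,176) and the marker at (393,179).

```bash
python3 - <<'E'
from h import *
for t in('s1','t1'):
    c=dict(np.load(f'pics/{t}.npz'));P=cloud(c);f=c['frame'];hsv=cv2.cvtColor(f,cv2.COLOR_BGR2HSV)
    print(t, P[300,180] if t=='s1' else P[230,180])
    def ray(u,v,z):
        d=R(c)@np.array([(u-c['cx'])/c['fx'],(v-c['cy'])/c['fy'],1]);o=c['xyz'];return (o+d*(z-o[2])/d[2])[:2].round(4)
    for n,lo,hi,z,box in [('green',(45,100,40),(85,255,255),.122,(150,300)),('orange',(5,150,120),(18,255,255),.092,(200,400)),('blue',(105,120,60),(125,255,255),.012,(200,400))]:
        m=cv2.inRange(hsv,lo,hi); m[:, :box[0]]=0;m[:,box[1]:]=0;m[330:]=0;m[:150]=0
        k,l,s,ce=cv2.connectedComponentsWithStats(m);i=1+np.argmax(s[1:,4]);M=l==i
        q=P[M&(c['z_map']>0)]
        top=q[q[:,2]>q[:,2].max()-.006]
        cn=max(cv2.findContours(M.astype(np.uint8),0,2)[0],key=len)
        print(n,s[i],'ctr',ce[i].round(1),'zmax',q[:,2].max().round(4),'topmean',top.mean(0).round(4),'mid',((top.min(0)+top.max(0))/2).round(4),(top.max(0)-top.min(0)).round(3))
        e=cv2.fitEllipse(cn);print('  ell',np.round(e[0],1),np.round(e[1],1),ray(*e[0],z))
    for n,u,v in ([('glue',218,146),('black',343,314)] if t=='s1' else [('glue',188,210),('black',416,243)]): print(n,P[v,u].round(3))
E
```

```text
s1 [ 0.32696309 -0.0651765   0.00194363]
green [198 182  13  10  99] ctr [203.8 186.6] zmax 0.1255 topmean [0.4896 0.0723 0.1224] mid [0.4898 0.0718 0.1227] [0.027 0.029 0.006]
  ell [203.8 186.6] [ 8.9 12.2] [0.4899 0.0724]
orange [ 237  259   42   38 1066] ctr [257.3 278.9] zmax 0.0971 topmean [ 0.4589 -0.165   0.0927] mid [ 0.4544 -0.1647  0.0941] [0.083 0.083 0.006]
  ell [257.2 277.7] [36.8 41.6] [ 0.4542 -0.1649]
blue [247 290  38  33 361] ctr [271.3 309. ] zmax 0.0164 topmean [ 0.4604 -0.2028  0.0128] mid [ 0.4569 -0.1992  0.0134] [0.099 0.042 0.006]
  ell [268.4 308.1] [19.5 42.2] [ 0.4568 -0.1973]
glue [0.612 0.205 0.073]
black [ 0.518 -0.332  0.123]
t1 [0.56946129 0.24424605 0.00237182]
green [235 255  13  13 129] ctr [240.7 261.1] zmax 0.128 topmean [0.4904 0.0755 0.1239] mid [0.4904 0.0742 0.1251] [0.027 0.028 0.006]
  ell [240.7 261.1] [11.8 12.3] [0.4901 0.0751]
orange [327 258  13  15  26] ctr [331.5 264. ] zmax 0.095 topmean [ 0.4793 -0.1344  0.0915] mid [ 0.4771 -0.1381  0.0921] [0.032 0.029 0.006]
  ell [348.5 279.6] [39.2 48.4] [ 0.4427 -0.1732]
blue [319 279  14  15  58] ctr [325.7 287.3] zmax 0.0173 topmean [ 0.4184 -0.1278  0.0137] mid [ 0.4224 -0.1263  0.0144] [0.035 0.032 0.006]
  ell [325.5 286.9] [ 3.7 17.7] [ 0.42   -0.1262]
glue [0.613 0.207 0.077]
black [ 0.525 -0.325  0.124]
```

```bash
cat >> h.py <<'E'
def go(x,y,z):
    o=ctrl.get_obs(); from scipy.spatial.transform import Rotation as Q
    q=o['eef_rot']; r=Q.from_quat([q[1],q[2],q[3],q[0]])
    print('t',o['time_s'],'pos',o['eef_pos'].round(4),'F',o['wrist_force'].round(1),'open',round(o['opening'],3),'grip',o['grasp_force'])
    print('tool delta mm',(r.inv().apply(np.array([x,y,z])-o['eef_pos'])*1000).round(1),'axes',r.as_matrix().round(3).tolist())
E
python3 - <<'E'
from h import *
for t in('s1','t1'):
    c=dict(np.load(f'pics/{t}.npz'));P=cloud(c);hsv=cv2.cvtColor(c['frame'],cv2.COLOR_BGR2HSV)
    near=np.hypot(P[...,0]-.4545,P[...,1]+.165)<.075
    for lo,hi in((.086,.098),(.008,.018)):
        m=near&(P[...,2]>lo)&(P[...,2]<hi);q=P[m]
        (cx,cy),r=cv2.minEnclosingCircle(q[:,:2].astype(np.float32));print(t,lo,len(q),round(cx,4),round(cy,4),round(r,4))
go(.49,.0735,.25)
E
```

```text
s1 0.086 463 0.4545 -0.1632 0.0433
s1 0.008 1091 0.4533 -0.1643 0.0585
t1 0.086 355 0.4555 -0.1611 0.0428
t1 0.008 566 0.4633 -0.1652 0.0663
t 0.1 pos [ 0.1332 -0.5588  0.1961] F [0.7 0.2 0.2] open 0.996 grip 0.0
tool delta mm [ 493.6 -532.5  -53. ] axes [[0.973, 0.232, -0.0], [0.232, -0.973, 0.002], [0.0, -0.002, -1.0]]
```

jog_arm([
  [[20,-20,-10,0,0,0,85],[25,-27,-10,0,0,0,85],[25,-27,-10,0,0,0,85],[25,-27,-10,0,0,0,85],[25,-27,-10,0,0,0,85],[25,-27,0,0,0,0,85],[25,-27,0,0,0,0,85],[25,-27,0,0,0,0,85],[25,-27,0,0,0,0,85],[25,-27,0,0,0,0,85]],
])

```text
time_s: 1.1
eef_pos: [0.3109, -0.2452, 0.2467]
eef_rot: [-0.0, 0.993, 0.116, -0.0]
wrist_force: [1.6, -0.7, -0.4]
opening: 0.996
grasp_force: 0.0
```

jog_arm([
  [[27.5,-30,0,0,0,0,85],[27.5,-30,0,0,0,0,85],[27.5,-30,0,0,0,0,85],[27.5,-30,0,0,0,0,85],[27.5,-30,0,0,0,0,85],[27.5,-30,0,0,0,0,85],[27.5,-30,0,0,0,0,85],[27.5,-30,0,0,0,0,85],[27.5,-30,0,0,0,0,85],[0,0,0,0,0,0,85]],
])

```text
time_s: 2.1
eef_pos: [0.4897, 0.077, 0.2463]
eef_rot: [-0.001, 0.993, 0.119, -0.0]
wrist_force: [-0.4, -1.0, 0.0]
opening: 0.995
grasp_force: 0.0
```

```bash
python3 -c "
from h import *
go(.49,.0735,.09)"
```

```text
t 2.1 pos [0.4897 0.077  0.2463] F [-0.4 -1.   0. ] open 0.995 grip 0.0
tool delta mm [ -0.6   3.7 156.3] axes [[0.972, 0.236, -0.0], [0.236, -0.972, 0.002], [-0.0, -0.002, -1.0]]
```

jog_arm([
  [[0,0,15,0,0,0,85],[0,0,20,0,0,0,85],[0,0,20,0,0,0,85],[0,0,20,0,0,0,85],[0,0,20,0,0,0,85],[0,0,15,0,0,0,85],[0,0,5,0,0,0,85],[0,0,0,0,0,0,85],[0,0,0,0,0,0,85],[0,0,0,0,0,0,85]],
])

```text
time_s: 3.1
eef_pos: [0.4896, 0.073, 0.133]
eef_rot: [0.0, 0.993, 0.117, 0.001]
wrist_force: [0.2, -0.3, 0.0]
opening: 0.997
grasp_force: 0.0
```

```bash
python3 -c "
from h import *
c=shot('scene','s2');cv2.imwrite('pics/s2c.png',cv2.resize(c['frame'][100:300,100:320],None,fx=2.7,fy=2.7))
go(.49,.0735,.09)"
```

```text
t 3.15 pos [0.4895 0.0731 0.1329] F [-0.  -0.4 -0.2] open 0.994 grip 0.0
tool delta mm [ 0.5 -0.3 42.9] axes [[0.973, 0.232, 0.002], [0.232, -0.973, -0.0], [0.002, 0.001, -1.0]]
```

View pics/s2c.png

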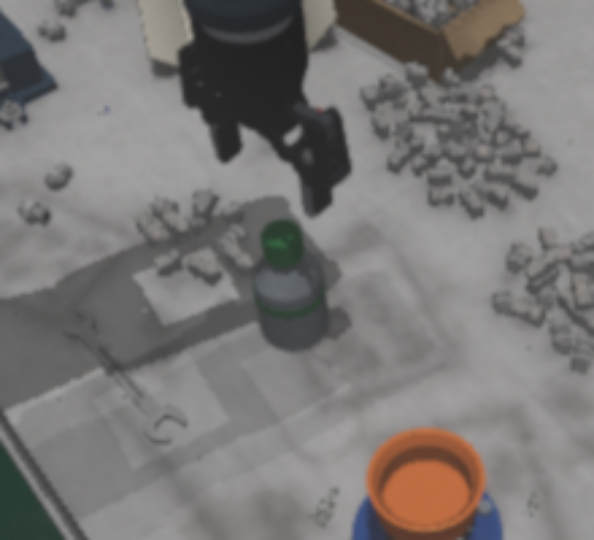

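The fingertips, at crop (227,155) and (316,210), straddle the green cap at (282,240) and are still above it. I'll go down and grip.

jog_arm([
  [[0,0,12,0,0,0,85],[0,0,12,0,0,0,85],[0,0,12,0,0,0,85],[0,0,6,0,0,0,85],[0,0,0,0,0,0,85],[0,0,0,0,0,0,60],[0,0,0,0,0,0,40],[0,0,0,0,0,0,20],[0,0,0,0,0,0,20],[0,0,0,0,0,0,20]],
])

```text
time_s: 4.15
eef_pos: [0.4891, 0.0732, 0.0902]
eef_rot: [0.0, 0.993, 0.117, 0.0]
wrist_force: [0.6, -0.6, 0.5]
opening: 0.231
grasp_force: 0.0
```

```bash
python3 -c "
from h import *
c=shot('scene','s3');cv2.imwrite('pics/s3c.png',cv2.resize(c['frame'][120:260,130:290],None,fx=3.5,fy=3.5))
go(.49,.0735,.09)"
```

```text
t 4.2 pos [0.489  0.0732 0.0901] F [-0.3  0.6 -0.2] open 0.232 grip 0.0
tool delta mm [ 1.  -0.   0.1] axes [[0.973, 0.232, 0.0], [0.232, -0.973, -0.0], [0.0, 0.0, -1.0]]
```

View pics/s3c.png

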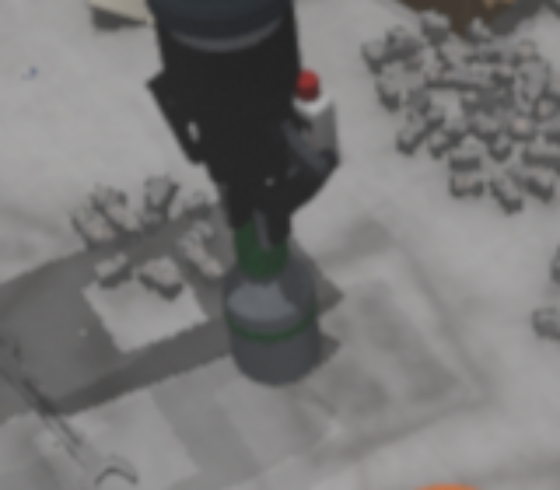

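The fingers are at the cap, near crop (262,235), but the opening of 0.23 with no grip force says nothing is held. I'll check the 3D positions.

```bash
python3 - <<'E'
from h import *
a=dict(np.load('pics/s3.npz'));b=shot('top','t3')
for n,c in(('s',a),('t',b)):
    P=cloud(c);hsv=cv2.cvtColor(c['frame'],cv2.COLOR_BGR2HSV)
    near=np.hypot(P[...,0]-.489,P[...,1]-.073)<.07
    g=near&(cv2.inRange(hsv,(45,80,30),(85,255,255))>0)&(P[...,2]>.09)
    d=near&(hsv[...,2]<60)&(P[...,2]>.07)&(P[...,2]<.15)
    for k,m in(('green',g),('dark',d)):
        q=P[m]; print(n,k,len(q), q.size and (q.min(0).round(3),np.median(q,0).round(3),q.max(0).round(3)))
    if n=='s':
        d3=d&(P[...,2]<.15); 
        for z in(.07,.085,.1,.115,.13):
            m=d&(abs(P[...,2]-z)<.0075); print(z,m.sum(),P[m].min(0).round(3) if m.any() else '',P[m].max(0).round(3) if m.any() else '')
    pts=np.array([.489,.0732,.0901]); k=R(c).T@(pts-c['xyz']); print('tcp px',c['cx']+c['fx']*k[0]/k[2],c['cy']+c['fy']*k[1]/k[2])
E
```

```text
s green 18 (array([0.475, 0.059, 0.108]), array([0.479, 0.062, 0.115]), array([0.482, 0.064, 0.122]))
s dark 118 (array([0.473, 0.047, 0.099]), array([0.487, 0.061, 0.136]), array([0.503, 0.086, 0.149]))
0.07 0  
0.085 0  
0.1 5 [0.492 0.058 0.099] [0.498 0.06  0.107]
0.115 24 [0.473 0.056 0.108] [0.503 0.084 0.122]
0.13 40 [0.476 0.049 0.123] [0.497 0.085 0.137]
tcp px 204.74666828581894 196.1986789541834
t green 0 0
t dark 0 0
tcp px 242.95521037722733 261.2174004792882
```

jog_arm([
  [[0,0,0,0,0,0,10],[0,0,0,0,0,0,0],[0,0,0,0,0,0,0],[0,0,0,0,0,0,0],[0,0,0,0,0,0,0],[0,0,0,0,0,0,0],[0,0,0,0,0,0,0],[0,0,0,0,0,0,0],[0,0,0,0,0,0,0],[0,0,0,0,0,0,0]],
])

```text
time_s: 5.25
eef_pos: [0.4888, 0.0732, 0.0899]
eef_rot: [-0.0, 0.993, 0.117, -0.0]
wrist_force: [0.5, 0.9, 0.7]
opening: 0.004
grasp_force: 0.0
```

```bash
python3 - <<'E'
from h import *
c=shot('scene','s4');P=cloud(c)
cv2.imwrite('pics/s4c.png',cv2.resize(c['frame'][120:260,130:290],None,fx=3.5,fy=3.5))
hsv=cv2.cvtColor(c['frame'],cv2.COLOR_BGR2HSV)
for k,z0,z1 in(('body',.03,.065),):
    m=(np.hypot(P[...,0]-.489,P[...,1]-.073)<.08)&(P[...,2]>z0)&(P[...,2]<z1);q=P[m]
    a=np.c_[2*q[:,:2],np.ones(len(q))];s=np.linalg.lstsq(a,(q[:,:2]**2).sum(1),rcond=None)[0];print('body circle',s[:2],np.sqrt(s[2]+s[0]**2+s[1]**2),len(q))
E
```

```text
body circle [0.48880961 0.0728592 ] 0.029096406982365854 249
```

View pics/s4c.png

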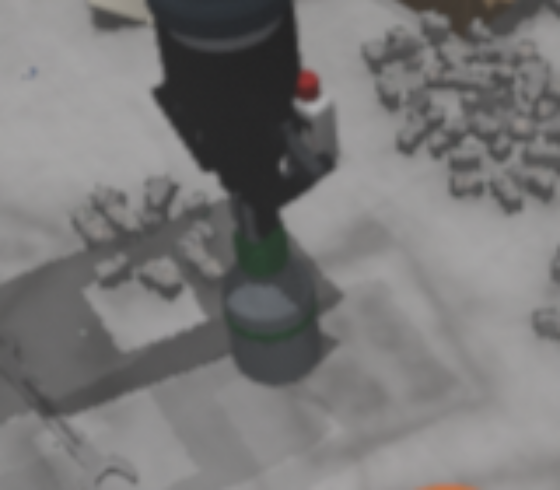

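The flask hasn't moved and is upright. The shut fingertips, at crop (262,235), seem to be just above the cap, so the real tip looks higher than the TCP reading. I'll lift and measure it.

jog_arm([
  [[0,0,-10,0,0,0,0],[0,0,-20,0,0,0,0],[0,0,-20,0,0,0,0],[0,0,-10,0,0,0,0],[0,0,0,0,0,0,0],[0,0,0,0,0,0,0],[0,0,0,0,0,0,0],[0,0,0,0,0,0,0],[0,0,0,0,0,0,0],[0,0,0,0,0,0,0]],
])

```text
time_s: 6.3
eef_pos: [0.4886, 0.0732, 0.1494]
eef_rot: [-0.0, 0.993, 0.117, -0.0]
wrist_force: [0.5, 0.2, -0.4]
opening: -0.001
grasp_force: 0.0
```

```bash
python3 - <<'E'
from h import *
go(.489,.073,.09)
c=shot('scene','s5');P=cloud(c);f=c['frame']
cv2.imwrite('pics/s5c.png',cv2.resize(f[120:260,130:290],None,fx=3.5,fy=3.5))
for p in ((.489,.073,.15),(.489,.073,.18),(.489,.073,.122)):
    k=R(c).T@(np.array(p)-c['xyz']);print(p,'px',c['cx']+c['fx']*k[0]/k[2],c['cy']+c['fy']*k[1]/k[2])
m=(np.hypot(P[...,0]-.489,P[...,1]-.073)<.03)&(P[...,2]>.13)&(P[...,2]<.3)
v,u=np.where(m)
for r in range(v.min(),v.max()+1):
    i=v==r
    if i.any() and r>v.max()-20: q=P[r,u[i]];print(r,u[i].min(),u[i].max(),np.median(q,0).round(3),q.min(0)[2].round(3))
E
```

```text
t 6.3 pos [0.4886 0.0732 0.1494] F [ 0.5  0.2 -0.4] open -0.001 grip 0.0
tool delta mm [ 0.4  0.3 59.4] axes [[0.973, 0.232, -0.001], [0.232, -0.973, 0.0], [-0.001, -0.0, -1.0]]
(0.489, 0.073, 0.15) px 201.90507886717205 177.76757434326882
(0.489, 0.073, 0.18) px 200.35077016054322 167.8301110323417
(0.489, 0.073, 0.122) px 203.29018245323772 186.62322573971178
151 188 205 [0.478 0.062 0.238] 0.228
152 189 204 [0.479 0.06  0.238] 0.228
153 189 203 [0.478 0.06  0.238] 0.225
154 190 201 [0.479 0.062 0.233] 0.223
155 191 202 [0.479 0.06  0.232] 0.212
156 191 201 [0.478 0.06  0.229] 0.214
157 192 202 [0.479 0.06  0.227] 0.216
158 192 201 [0.478 0.062 0.222] 0.215
159 192 202 [0.481 0.065 0.217] 0.205
160 192 205 [0.482 0.064 0.214] 0.202
161 192 205 [0.483 0.063 0.211] 0.198
162 193 206 [0.483 0.062 0.209] 0.2
163 193 206 [0.483 0.063 0.205] 0.2
164 193 206 [0.484 0.063 0.202] 0.196
165 194 205 [0.483 0.063 0.199] 0.194
166 194 204 [0.483 0.064 0.197] 0.193
167 194 203 [0.481 0.064 0.194] 0.188
168 195 202 [0.481 0.064 0.192] 0.186
169 197 201 [0.48  0.065 0.19 ] 0.184
170 199 199 [0.481 0.065 0.186] 0.186
```

View pics/s5c.png

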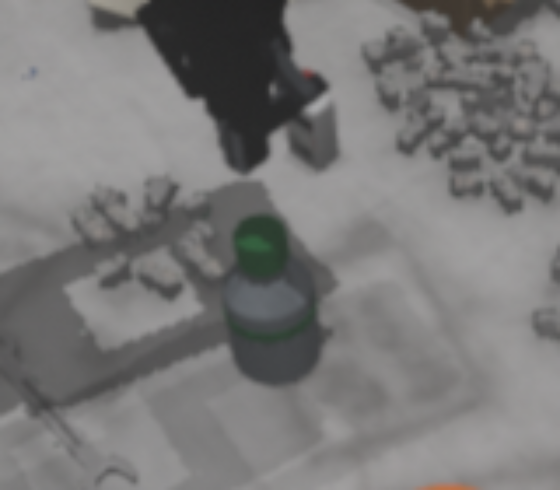

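The picture shows the shut fingertips at crop (245,170), which depth puts at z≈0.185 while the state reads 0.149. So the real tip is about 35 mm higher than reported. I'll correct for that: open, go to a reading of about 0.058, and grip.

jog_arm([
  [[0,0,0,0,0,0,85],[0,0,0,0,0,0,85],[0,0,0,0,0,0,85],[0,0,0,0,0,0,85],[0,0,0,0,0,0,85],[0,0,0,0,0,0,85],[0,0,0,0,0,0,85],[0,0,5,0,0,0,85],[0,0,10,0,0,0,85],[0,0,10,0,0,0,85]],
])

```text
time_s: 7.35
eef_pos: [0.4887, 0.0733, 0.1239]
eef_rot: [-0.0, 0.993, 0.117, -0.0]
wrist_force: [0.8, -0.2, 0.7]
opening: 0.994
grasp_force: 0.0
```

jog_arm([
  [[0,0,12,0,0,0,85],[0,0,12,0,0,0,85],[0,0,12,0,0,0,85],[0,0,12,0,0,0,85],[0,0,10,0,0,0,85],[0,0,6,0,0,0,85],[0,0,2,0,0,0,85],[0,0,0,0,0,0,85],[0,0,0,0,0,0,85],[0,0,0,0,0,0,70]],
])

```text
time_s: 8.35
eef_pos: [0.4894, 0.0732, 0.0595]
eef_rot: [0.0, 0.993, 0.117, 0.001]
wrist_force: [0.6, -0.7, -0.6]
opening: 0.851
grasp_force: 0.0
```

jog_arm([
  [[0,0,0,0,0,0,55],[0,0,0,0,0,0,45],[0,0,0,0,0,0,38],[0,0,0,0,0,0,33],[0,0,0,0,0,0,28],[0,0,0,0,0,0,22],[0,0,0,0,0,0,15],[0,0,0,0,0,0,15],[0,0,0,0,0,0,15],[0,0,0,0,0,0,15]],
])

```text
time_s: 9.35
eef_pos: [0.489, 0.0734, 0.0592]
eef_rot: [-0.0, 0.993, 0.117, 0.0]
wrist_force: [-0.9, 2.5, 5.5]
opening: 0.355
grasp_force: 59.2
```

jog_arm([
  [[0,0,-4,0,0,0,15],[0,0,-8,0,0,0,15],[0,0,-15,0,0,0,15],[0,0,-20,0,0,0,15],[0,0,-20,0,0,0,15],[0,0,-20,0,0,0,15],[0,0,-18,0,0,0,15],[0,0,-10,0,0,0,15],[0,0,0,0,0,0,15],[0,0,0,0,0,0,15]],
])

```text
time_s: 10.35
eef_pos: [0.4884, 0.0732, 0.1733]
eef_rot: [-0.0, 0.993, 0.117, -0.0]
wrist_force: [0.2, 0.3, -2.9]
opening: 0.357
grasp_force: 59.5
```

```bash
python3 - <<'E'
from h import *
go(.455,-.1625,.18)
c=shot('scene','s6');cv2.imwrite('pics/s6c.png',cv2.resize(c['frame'][80:330,120:330],None,fx=2.3,fy=2.3))
E
```

```text
t 10.35 pos [0.4884 0.0732 0.1733] F [ 0.2  0.3 -2.9] open 0.357 grip 59.509849548339844
tool delta mm [-87.1 221.5  -6.7] axes [[0.973, 0.232, -0.001], [0.232, -0.973, -0.0], [-0.001, -0.0, -1.0]]
```

View pics/s6c.png

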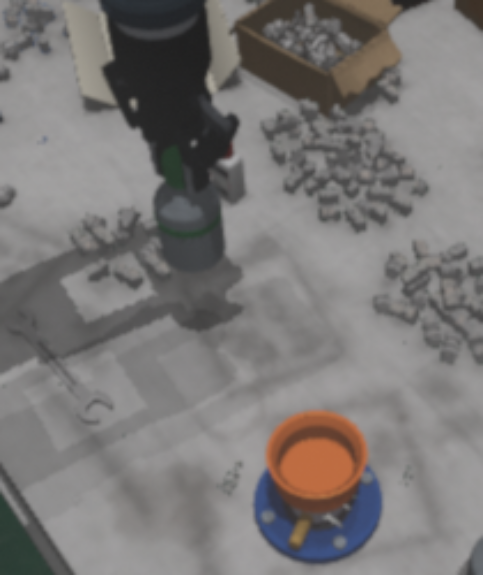

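The flask is held upright at crop (190,230), clear of the table. The cradle is at crop (317,460). Moving across.

jog_arm([
  [[-6,14,0,0,0,0,15],[-10,26,0,0,0,0,15],[-12,30,0,0,0,0,15],[-12,30,0,0,0,0,15],[-12,30,0,0,0,0,15],[-12,30,0,0,0,0,15],[-11,30,0,0,0,0,15],[-8,20,0,0,0,0,15],[-4,11.5,0,0,0,0,15],[0,0,0,0,0,0,15]],
])

```text
time_s: 11.4
eef_pos: [0.455, -0.1632, 0.173]
eef_rot: [-0.0, 0.993, 0.116, -0.001]
wrist_force: [-0.2, 0.1, -2.1]
opening: 0.355
grasp_force: 59.8
```

jog_arm([
  [[0,0,0,0,0,0,15],[0,0,0,0,0,0,15],[0,0,0,0,0,0,15],[0,0,0,0,0,0,15],[0,0,0,0,0,0,15],[0,0,0,0,0,0,15],[0,0,0,0,0,0,15],[0,0,0,0,0,0,15],[0,0,0,0,0,0,15],[0,0,0,0,0,0,15]],
])

```text
time_s: 12.4
eef_pos: [0.4555, -0.1624, 0.1739]
eef_rot: [0.0, 0.993, 0.117, 0.0]
wrist_force: [-0.4, 1.0, -1.8]
opening: 0.354
grasp_force: 59.8
```

```bash
python3 - <<'E'
from h import *
go(.455,-.1625,.121)
for n in('scene','top'):
    c=shot(n,n+'7');P=cloud(c);hsv=cv2.cvtColor(c['frame'],cv2.COLOR_BGR2HSV)
    d=np.hypot(P[...,0]-.455,P[...,1]+.1625)
    def circ(q):
        s=np.linalg.lstsq(np.c_[2*q[:,:2],np.ones(len(q))],(q[:,:2]**2).sum(1),rcond=None)[0];return s[:2].round(4),np.sqrt(s[2]+s[0]**2+s[1]**2).round(4),len(q)
    ora=cv2.inRange(hsv,(3,120,60),(20,255,255))>0
    q=P[(d<.05)&(P[...,2]>.12)&(P[...,2]<.178)&~ora]
    if len(q)>20: print(n,'body',circ(q),q.min(0),q.max(0))
    q=P[(d<.055)&(P[...,2]>.087)&(P[...,2]<.097)&ora];print(n,'rim',circ(q) if len(q)>5 else 0)
    m=(d<.075)&(P[...,2]>.008)&(P[...,2]<.017)&(cv2.inRange(hsv,(100,80,30),(130,255,255))>0)
    q=P[m]; h=cv2.convexHull(q[:,:2].astype(np.float32))[:,0] if len(q) else []; print(n,'plate',len(q), len(q) and cv2.minEnclosingCircle(q[:,:2].astype(np.float32)))
    if n=='scene': cv2.imwrite('pics/s7c.png',cv2.resize(c['frame'][120:350,170:350],None,fx=2.5,fy=2.5))
E
```

```text
t 12.4 pos [ 0.4555 -0.1624  0.1739] F [-0.4  1.  -1.8] open 0.354 grip 59.81821417808533
tool delta mm [-0.5 -0.1 52.9] axes [[0.973, 0.232, 0.0], [0.232, -0.973, -0.0], [0.0, 0.0, -1.0]]
scene body (array([ 0.456 , -0.1625]), np.float64(0.0296), 529) [ 0.42494618 -0.19363794  0.12017839] [ 0.48064919 -0.14529822  0.17784985]
scene rim (array([ 0.4538, -0.1647]), np.float64(0.0389), 245)
scene plate 859 ((0.453531414270401, -0.16597820818424225), 0.05795865133404732)
top body (array([ 0.4577, -0.16  ]), np.float64(0.0295), 58) [ 0.45163051 -0.15874643  0.12082976] [ 0.48727904 -0.13023911  0.17734736]
top rim (array([ 0.4572, -0.1598]), np.float64(0.0365), 71)
top plate 303 ((0.46075931191444397, -0.15392732620239258), 0.05518806725740433)
```

View pics/s7c.png

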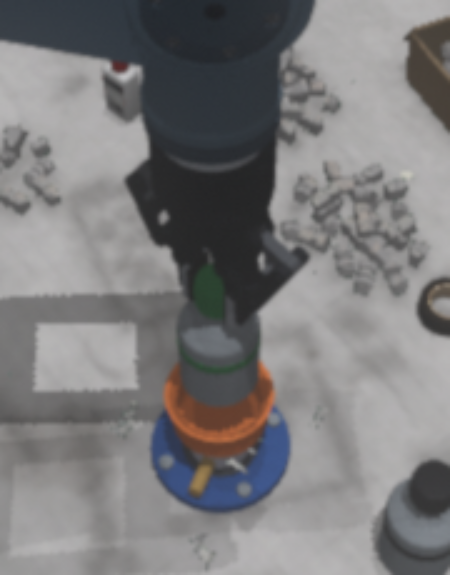

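The flask hangs right above the cradle, with its body at crop (218,360) and the cradle at (220,420). Both cameras ask for about 2 mm in -x and -y. I'll correct that and lower into the cup.

jog_arm([
  [[-2.4,1.5,4,0,0,0,15],[0,0,8,0,0,0,15],[0,0,7,0,0,0,15],[0,0,5,0,0,0,15],[0,0,5,0,0,0,15],[0,0,5,0,0,0,15],[0,0,5,0,0,0,15],[0,0,5,0,0,0,15],[0,0,4,0,0,0,15],[0,0,0,0,0,0,15]],
])

```text
time_s: 13.5
eef_pos: [0.4532, -0.1641, 0.1252]
eef_rot: [-0.0, 0.993, 0.117, -0.0]
wrist_force: [0.8, -1.1, -1.6]
opening: 0.354
grasp_force: 59.8
```

jog_arm([
  [[0,0,1,0,0,0,15],[0,0,1,0,0,0,15],[0,0,1,0,0,0,15],[0,0,1,0,0,0,15],[0,0,1,0,0,0,15],[0,0,1,0,0,0,15],[0,0,0,0,0,0,15],[0,0,0,0,0,0,15],[0,0,0,0,0,0,15],[0,0,0,0,0,0,15]],
])

```text
time_s: 14.5
eef_pos: [0.4537, -0.1645, 0.1201]
eef_rot: [0.0, 0.993, 0.117, 0.0]
wrist_force: [-0.7, 1.3, 3.7]
opening: 0.356
grasp_force: 60.5
```

jog_arm([
  [[0,0,2,0,0,0,15],[0,0,2,0,0,0,15],[0,0,2,0,0,0,15],[0,0,2,0,0,0,15],[0,0,2,0,0,0,15],[0,0,2,0,0,0,15],[0,0,2,0,0,0,15],[0,0,2,0,0,0,15],[0,0,0,0,0,0,15],[0,0,0,0,0,0,15]],
])

```text
time_s: 15.5
eef_pos: [0.454, -0.1645, 0.1047]
eef_rot: [0.0, 0.993, 0.117, 0.0]
wrist_force: [-3.0, 3.8, 10.9]
opening: 0.355
grasp_force: 61.2
```

jog_arm([
  [[0,0,1,0,0,0,15],[0,0,1,0,0,0,15],[0,0,0.5,0,0,0,15],[0,0,0.5,0,0,0,15],[0,0,0,0,0,0,15],[0,0,0,0,0,0,15],[0,0,0,0,0,0,15],[0,0,0,0,0,0,15],[0,0,0,0,0,0,15],[0,0,0,0,0,0,15]],
])

```text
time_s: 16.5
eef_pos: [0.454, -0.1645, 0.1019]
eef_rot: [0.0, 0.993, 0.117, 0.0]
wrist_force: [-3.0, 3.4, 12.2]
opening: 0.354
grasp_force: 61.2
```

jog_arm([
  [[0,0,0.5,0,0,0,15],[0,0,0.5,0,0,0,15],[0,0,0.5,0,0,0,15],[0,0,0,0,0,0,15],[0,0,0,0,0,0,15],[0,0,0,0,0,0,15],[0,0,0,0,0,0,15],[0,0,0,0,0,0,15],[0,0,0,0,0,0,15],[0,0,0,0,0,0,15]],
])

```text
time_s: 17.5
eef_pos: [0.4543, -0.1646, 0.1011]
eef_rot: [0.0, 0.993, 0.117, 0.001]
wrist_force: [-3.8, 5.1, 17.3]
opening: 0.356
grasp_force: 61.9
```

```bash
python3 - <<'E'
from h import *
go(.454,-.1645,.1)
c=shot('scene','s8');P=cloud(c);hsv=cv2.cvtColor(c['frame'],cv2.COLOR_BGR2HSV)
ora=cv2.inRange(hsv,(3,120,60),(20,255,255))>0
d=np.hypot(P[...,0]-.454,P[...,1]+.1645)
q=P[(d<.055)&ora];print('rim z',np.percentile(q[:,2],[90,97,99.5]))
b=dict(np.load('pics/s1.npz'));B=cloud(b);o1=cv2.inRange(cv2.cvtColor(b['frame'],cv2.COLOR_BGR2HSV),(3,120,60),(20,255,255))>0
q=B[(np.hypot(B[...,0]-.454,B[...,1]+.1645)<.055)&o1];print('before',np.percentile(q[:,2],[90,97,99.5]))
cv2.imwrite('pics/s8c.png',cv2.resize(c['frame'][120:350,170:350],None,fx=2.5,fy=2.5))
E
```

```text
t 17.5 pos [ 0.4543 -0.1646  0.1011] F [-3.8  5.1 17.3] open 0.356 grip 61.879262924194336
tool delta mm [-0.3 -0.2  1.1] axes [[0.973, 0.232, 0.001], [0.232, -0.973, -0.001], [0.001, 0.001, -1.0]]
rim z [0.07311469 0.07418196 0.07569174]
before [0.09210894 0.09350498 0.0949724 ]
```

View pics/s8c.png

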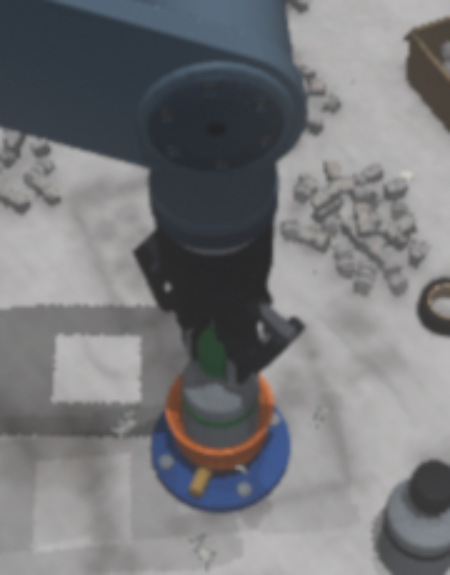

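The cradle rim has dropped about 19 mm and the force has stepped up at the stop. The flask stands upright in the cup at crop (218,420), and the fingers are well clear of the rim. Handing in.

```bash
python3 -c "
from bench import ctrl
print(ctrl.hand_in())"
```

```text
the job is handed in; nothing more can be done
None
```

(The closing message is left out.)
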